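# Back the ratchet take-up reel off to its stop

### The job

Of the two crank reels on the bench, the one with the toothed wheel is wound too far. Lift its holding pawl clear by swinging the pawl's ball-topped lever right over, so that it stays up, and only then turn the crank backwards (clockwise seen from above) until the crank arm is up against the stop post. Leave the pawl lifted and let go of everything.

Things in the scene. Friction and masses are not known exactly. Their poses are not given: they have to be found in the camera images.
- reel_axis (a point): Axis of the ratchet reel at bench level; x points level along the crank arm when at its stop, z up. Fixed grey base 200 mm across, steel wheel 116 mm across with ten saw teeth on top (tops 40 mm up), drum, crank. Stop: upright steel post 12 mm thick, top 60 mm up, 72 mm from the axis, just clockwise of x. The other reel has a smooth wheel, no pawl, no post.
- crank_handle (a point): Centre of the fixed upright round black handle of the ratchet reel's crank: 20 mm thick, from 53 to 112 mm above the bench, 55 mm from the axis. It stands on a flat steel arm 74 mm long, 18 mm wide, top 53 mm above the bench.
- wheel (a joint): Angle of wheel and crank, rad: 0 with the arm at the stop post, growing counter-clockwise from above; equals the arm's angle from reel_axis x. Starts at 1.0 to 1.75. Pawl down: turns back only by a little slack. Freed: needs 1 to 2 N at the handle and stays where left.
- pawl_knob (a point): Centre of the 22 mm steel ball on the pawl's lever, an 8 mm rod; 65 mm from the level hinge, which is 42 mm up, at the rim opposite the crank. Pawl down: ball 103 mm up, leaning 22 mm to the nose side of the hinge. Lifted: 97 mm up, 34 mm beyond the hinge. x lies along the hinge; the level direction of y is the way to swing the ball to lift.
- pawl (a joint): Angle of the pawl, rad: 0 nose down in the teeth, 0.9 fully lifted at its limit. Its weight holds it at either end: pushed with about 0.5 N until the ball is 10 to 15 mm beyond the hinge it tips over and stays lifted; short of that it falls back.

How it is judged:
By the outcome, as a careful person would: the job done as asked, in the order asked, and still so for the second after the job is handed in, with the robot touching nothing.
It also fails if it takes over 48 s, if anything falls off the work surface, if the arm or the gripper's body presses on something with over 40 N, if the wrist force passes 120 N, or if a joint passes its speed limit or range.

### The arm

A 6-joint arm with a two-finger parallel gripper is mounted at the origin on the work surface. World frame = base frame: x ahead of the robot, y to its left, z up, the work surface at z = 0. Lengths are in m, angles in rad, forces in N, time in s.
With the tool pointing down it reaches from about 0.425 to 1.125 m from the base axis. Payload 14.9 kg.
Tool frame: the origin (TCP) lies between the finger pads; the fingertips stand 11 mm ahead of it and the grasp point (between the pads) lies 8 mm behind it; z points along the fingers, y is the line along which they close (so a half turn about z gives the same grasp; the last joint's range is limited). The gripper opens to 91 mm and grips with 3 to 60 N. Pads are 32 mm wide; open, the fingers measure 118 mm over their backs; the gripper's body (76 mm by 178 mm) begins 60 mm behind the grasp point.
Start: joints at [1.236, 0.379, 1.734, -0, 1.028, -0.033], TCP at [0.208, 0.668, 0.225] pointing down, gripper open.
Joint ranges: [-2.77, 2.77], [-0.74, 2.19], [0, 2.66], [-1.06, 4.2], [0.31, 2.87], [-3.08, 3.08]. Speed limits (rad/s): [1.89, 1.89, 2.39, 3.14, 3.14, 3.14].

### API

Orientations are given as a rotation vector (axis times angle).
In Python, from cell import r gives the robot as it stands.
- The arm moves only by the tool carry_out, never from a script. Its argument "plan" is a list of rows, each an object with "slide": the shift along the tool's x, y, z in units of 2.5 cm (1.0 is 2.5 cm), a list of three; "angular": the turn, a rotation vector about the tool's x, y, z in units of 6 degrees (1.0 is 6 degrees), a list of three. In form: [{"slide": [x, y, z], "angular": [wx, wy, wz]}, ...]. A call has 1 to 5 rows; each row shifts and turns the commanded pose from where the row before left it, along the tool's axes as they then stand; what a row does not reach is not made up. A row lasts 1/10 s, in which the tool goes at most 50 mm and 8.59 degrees, less where a joint would pass 70% of its speed; a pose out of reach is approached as far as the arm can. A call with a number of a shift or a turn outside -1 to 1 is refused whole. A call with a gripper value outside its range is refused whole. "jaw" is the opening, from 0 (shut) to 1 (fully open), set as the call begins (left out, the last holds). The fingers move at their own pace and stop on an object; "grip_force" is the grip in N (left out, the last holds). Time passes only in rows, so rows that do not move let the fingers close. It gives the time, the measured TCP pose, the force, the opening and the grip force at its end, in the units of the state.
- r.get_obs(): the state, without advancing time (a new reading comes with each control period).
- r.capture(name): name is "scene" or "top" or "wrist"; returns (picture, depth): 480x640x3 uint8, red, green, blue; 480x640 float32, m along the optical axis (not along the pixel's ray), 0 where there is no reading.
- r.get_calibration(name): a dict with "mtx" (3x3 intrinsics, pixels), "k1" (the pictures are not rectified: a ray, as slopes to the right and down, at radius r is drawn at 1 + k1 r^2 times it, then the intrinsics apply), "T" (4x4, takes a point from camera to world coordinates). Camera axes: x right, y down, z forward; pixel columns grow to the right and rows downward; lengths in m; the calibration is good to about 2 mm. A picture is of the moment at which its call begins: read the wrist's pose just before it. get_calibration takes no time and is no camera call; for the wrist camera it gives the pose at the moment of the call.
- r.sign_off(): hands the job in; it is judged then, once.
Trained networks look in the newest picture that a camera, given by its name, has taken for a name from the list of things; names that differ only in an ending like _2 or _b are one class to them, and where a whole thing is asked for, a point or a joint stands for the part that bears it (a point fixed in the world has none). Each returns a list of dicts, best first, with "conf" (0 to 1); they miss things now and then, are a little off and sometimes report something else, mostly with a low value. They report only what shows in the picture. A call takes as long as a camera call.
- r.spot_in(camera, target): "rect" ([left, top, right, bottom] in pixels, round what is visible of it).
- r.pinpoint(camera, target): "position" ([column, row] in pixels: a listed point, or the origin of a listed thing).
The state is a dict: "clock": time; "qpos": joint angles; "qd": joint speeds; "joint_efforts": joint torques, N m; "eef_pos": TCP position; "tcp_rot": TCP orientation; "ft_force": force on the tool from outside, world axes, zero at the start; "moment": the same for the moment, N m; "width": finger opening in m; "finger_force": force on a finger pad.
Only numpy, scipy, OpenCV 4.12 (cv2) and the standard library are available. Lean on these libraries where they do the work, as an engineer would, in place of code of your own. Each camera call takes 0.05 s, during which the arm holds its last target. There are 200 camera calls.

## Working session

There is one attempt and no reset: what is moved stays moved. The work goes in short steps, Python scripts to look and compute and a tool call to move; the robot and the scene stay as the last step left them, time stands still between calls to the robot, and variables do not carry over. Pictures are saved under pics/ and viewed, at most 10 in all, crops included, and the job is handed in when it is done.

Besides the shell and the picture viewer there is one more tool, called after ">>>" as name(argument=value, ...), one argument or row to a line, values as JSON. carry_out: Moves the arm, as the interface text tells. Shifts and turns lie within -1 to 1; 1 stands for 2.5 cm of shift or 6 degrees of turn. Its arguments: {"type":"object","properties":{"plan":{"type":"array","items":{"type":"object","properties":{"slide":{"type":"array","items":{"type":"number","minimum":-1,"maximum":1}},"angular":{"type":"array","items":{"type":"number","minimum":-1,"maximum":1}}}}},"jaw":{"type":"number"},"grip_force":{"type":"number"}},"required":["plan"]}

```bash
mkdir -p pics; cat > h.py <<'E'
import numpy as np, cv2
from cell import r
def ray(cam,px):
    c=r.get_calibration(cam); K=np.array(c["mtx"]); k=c["k1"]; T=np.array(c["T"])
    d=np.array([(px[0]-K[0,2])/K[0,0],(px[1]-K[1,2])/K[1,1]]); u=d.copy()
    for _ in range(20): u=d/(1+k*(u@u))
    v=np.array([u[0],u[1],1.]); return T[:3,3],T[:3,:3]@v
def at_z(cam,px,z):
    o,v=ray(cam,px); return o+v*(z-o[2])/v[2]
def at_d(cam,px,dep):
    o,v=ray(cam,px); return o+v*dep
def save(cam,name):
    p,d=r.capture(cam); cv2.imwrite(f"pics/{name}.png",p[:,:,::-1]); return p,d
E
python3 - <<'E'
from h import *
np.set_printoptions(precision=4,suppress=True)
Z=dict(reel_axis=0.053,crank_handle=.0825,pawl_knob=.103)
for cam in ("top","scene"):
    p,d=save(cam,cam+"1")
    for n in Z:
        for q in r.pinpoint(cam,n)[:3]:
            x=q["position"]; dd=d[int(x[1]),int(x[0])]
            print(cam,n,round(q["conf"],2),np.array(x),at_z(cam,x,0 if n=="reel_axis" else Z[n])[:2],at_d(cam,x,dd))
print(r.get_obs()["tcp_rot"],r.get_obs()["clock"])
E
```

```text
top reel_axis 0.64 [214.5 261.3] [0.5228 0.1902] [0.5217 0.1808 0.0578]
top crank_handle 0.85 [234.5 278.1] [0.4929 0.1445] [0.4931 0.1408 0.1106]
top pawl_knob 0.55 [197.7 228.9] [0.5738 0.1993] [0.573  0.1972 0.1142]
scene crank_handle 0.91 [421.3 235.9] [0.4912 0.1427] [0.5022 0.141  0.0976]
scene pawl_knob 0.66 [459.8 277.8] [0.5739 0.1975] [0.5799 0.1958 0.1125]
[-0.4723 -3.1058  0.0002] 0.4
```

View pics/top1.png

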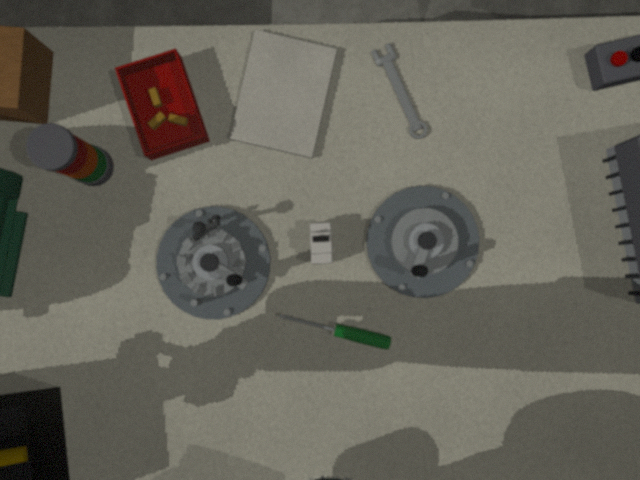

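View pics/scene1.png

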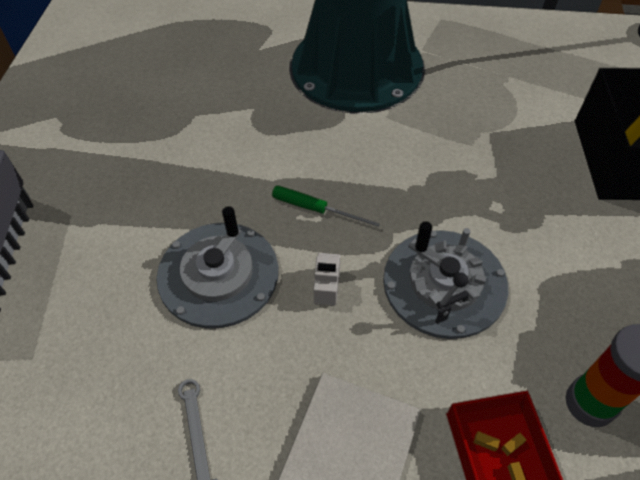

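The ratchet reel is on the left in the top view, at (214,261), with its handle at (234,278) and the knob near (198,229). In the scene view the post is at (465,237), the ball at (460,279) and the pawl at (445,310). I'll enlarge these and check the wrist camera's geometry.

```bash
python3 - <<'E'
from h import *
np.set_printoptions(precision=4,suppress=True)
a=cv2.imread("pics/top1.png")[195:325,150:280];b=cv2.imread("pics/scene1.png")[215:345,378:508]
f=lambda i:cv2.convertScaleAbs(cv2.resize(i,(400,400),interpolation=cv2.INTER_CUBIC),alpha=1.7)
cv2.imwrite("pics/crop1.png",np.hstack([f(a),f(b)]))
from scipy.spatial.transform import Rotation as R
o=r.get_obs();M=R.from_rotvec(o["tcp_rot"]).as_matrix();print(M,o["eef_pos"])
T=np.array(r.get_calibration("wrist")["T"]);print(M.T@(T[:3,3]-o["eef_pos"]),M.T@T[:3,:3])
print("post base",at_z("scene",(465,232),.06))
E
```

```text
[[-0.9548  0.2973 -0.0001]
 [ 0.2973  0.9548 -0.0001]
 [ 0.0001 -0.0001 -1.    ]] [0.208  0.6683 0.2248]
[ 0.0773 -0.0004 -0.1608] [[-0.002  -0.9608 -0.2774]
 [ 1.     -0.0019 -0.0006]
 [-0.     -0.2774  0.9608]]
post base [0.4588 0.2146 0.06  ]
```

View pics/crop1.png

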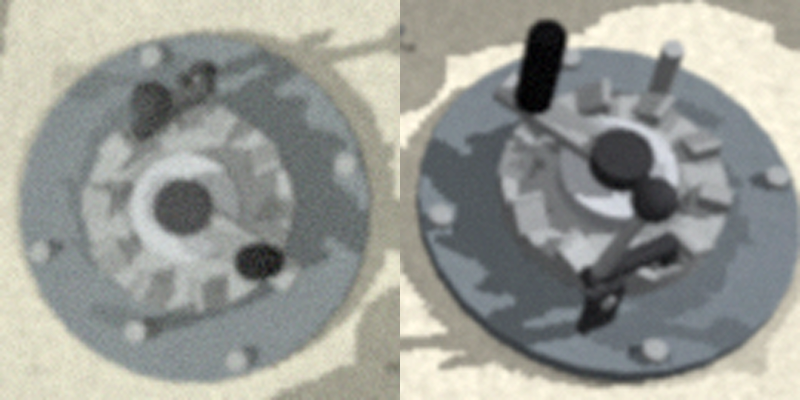

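Left crop: ball at (150,105), pawl hinge block at about (200,78), handle at (260,262). Right crop: post at (670,60), pawl bar nose to the right, ball at (655,200). The post lies clockwise of the arm, as expected. Now I'll move the wrist camera over the reel.

>>> carry_out(
  plan=[
    {"slide": [-1, -0.7, 0], "angular": [0, 0, 0]},
    {"slide": [-1, -0.7, 0], "angular": [0, 0, 0]},
    {"slide": [-1, -0.7, 0], "angular": [0, 0, 0]},
    {"slide": [-1, -0.7, 0], "angular": [0, 0, 0]},
    {"slide": [-1, -0.7, 0], "angular": [0, 0, 0]},
  ],
  jaw=0,
)

```text
clock: 0.9
eef_pos: [0.302, 0.5467, 0.225]
tcp_rot: [0.472, 3.106, 0.0]
ft_force: [-0.2, 0.3, 0.1]
width: 0.054
finger_force: 0.0
```

>>> carry_out(
  plan=[
    {"slide": [-1, -0.7, 0], "angular": [0, 0, 0]},
    {"slide": [-1, -0.7, 0], "angular": [0, 0, 0]},
    {"slide": [-1, -0.7, 0], "angular": [0, 0, 0]},
    {"slide": [-1, -0.7, 0], "angular": [0, 0, 0]},
    {"slide": [-1, -0.7, 0], "angular": [0, 0, 0]},
  ],
)

```text
clock: 1.4
eef_pos: [0.3954, 0.426, 0.2251]
tcp_rot: [0.472, 3.106, 0.0]
ft_force: [0.5, 0.6, 0.1]
width: 0.014
finger_force: 0.0
```

>>> carry_out(
  plan=[
    {"slide": [-1, -0.7, 0], "angular": [0, 0, 0]},
    {"slide": [-1, -0.7, 0], "angular": [0, 0, 0]},
    {"slide": [-1, -0.7, 0], "angular": [0, 0, 0]},
    {"slide": [-1, -0.7, 0], "angular": [0, 0, 0]},
    {"slide": [-1, -0.7, 0], "angular": [0, 0, 0]},
  ],
)

```text
clock: 1.9
eef_pos: [0.4888, 0.3052, 0.2251]
tcp_rot: [0.472, 3.106, 0.0]
ft_force: [0.3, 0.5, -0.4]
width: 0.0004
finger_force: 0.0
```

>>> carry_out(
  plan=[
    {"slide": [-1, -0.7, 0], "angular": [0, 0, 0]},
    {"slide": [-1, -0.7, 0], "angular": [0, 0, 0]},
    {"slide": [-1, -0.7, 0], "angular": [0, 0, 0]},
    {"slide": [-0.5, -0.5, 0], "angular": [0, 0, 0]},
    {"slide": [0, 0, 0], "angular": [0, 0, 0]},
  ],
)

```text
clock: 2.4
eef_pos: [0.5529, 0.2168, 0.2249]
tcp_rot: [0.475, 3.105, -0.0]
ft_force: [0.4, -0.4, 0.3]
width: 0.0007
finger_force: 0.0
```

```bash
python3 - <<'E'
from h import *
np.set_printoptions(precision=4,suppress=True)
p,d=save("wrist","w1")
Z=dict(reel_axis=0,crank_handle=.0825,pawl_knob=.103,pawl=.042)
for n in Z:
    for q in r.pinpoint("wrist",n)[:2]:
        x=q["position"]; print(n,round(q["conf"],2),np.array(x),at_z("wrist",x,Z[n])[:2],at_d("wrist",x,d[int(x[1]),int(x[0])]))
o=r.get_obs();print(o["eef_pos"],o["clock"],o["qpos"])
E
```

```text
crank_handle 0.87 [206.9 178.1] [0.4927 0.1463] [0.4913 0.1556 0.112 ]
crank_handle 0.61 [309.6 270.6] [0.5865 0.1972] [0.5349 0.2182 0.2267]
pawl_knob 0.82 [308.2 271.6] [0.5796 0.1991] [0.5344 0.218  0.2287]Traceback (most recent call last):
  File "<stdin>", line 6, in <module>
ValueError: it knows: crank_handle, pawl_knob, reel_axis
```

View pics/w1.png

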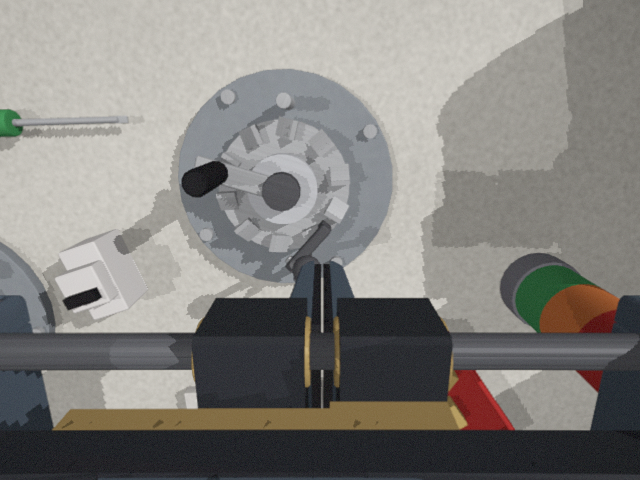

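The wrist view shows the wheel centre at (283,190), handle at (205,180), post top at (283,100), and the pawl bar from its nose at (325,228) to the hinge at (298,263). The fingers hide the ball.

```bash
python3 - <<'E'
from h import *
np.set_printoptions(precision=4,suppress=True)
for n,px,z in (("disc",(286,176),.005),("hub",(281,191),.058),("post",(283,99),.06),("nose",(324,229),.046),("hinge",(299,264),.046)):
    print(n,at_z("wrist",px,z))
print("hinge top",at_z("top",(214,221),.045),at_z("top",(200,237),.045), at_z("scene",(378+600/400*0+200*.325,215+285*.325),.042),at_z("scene",(378+275*.325,215+245*.325),.042))
E
```

```text
disc [0.5169 0.194  0.005 ]
hub [0.5219 0.1928 0.058 ]
post [0.4549 0.2177 0.06  ]
nose [0.5664 0.216  0.046 ]
hinge [0.5907 0.1849 0.046 ]
hinge top [0.5908 0.1824 0.045 ] [0.564  0.2067 0.045 ] [0.5914 0.1835 0.042 ] [0.5641 0.2203 0.042 ]
```

>>> carry_out(
  plan=[
    {"slide": [0.3, 0.4, 0], "angular": [0, 0, -1]},
    {"slide": [0, 0, 0], "angular": [0, 0, -1]},
    {"slide": [0, 0, 0], "angular": [0, 0, -1]},
    {"slide": [0, 0, 0], "angular": [0, 0, -1]},
    {"slide": [0, 0, 0], "angular": [0, 0, -1]},
  ],
)

```text
clock: 3.1
eef_pos: [0.5475, 0.231, 0.225]
tcp_rot: [0.356, -3.121, -0.0]
ft_force: [-0.3, -0.8, 0.1]
width: -0.0
finger_force: 0.0
```

>>> carry_out(
  plan=[
    {"slide": [0, 0, 0], "angular": [0, 0, -1]},
    {"slide": [0, 0, 0], "angular": [0, 0, -1]},
    {"slide": [0, 0, 0], "angular": [0, 0, -1]},
    {"slide": [0, 0, 0], "angular": [0, 0, -0.9]},
    {"slide": [0, 0, 0], "angular": [0, 0, 0]},
  ],
)

```text
clock: 3.6
eef_pos: [0.5476, 0.2309, 0.225]
tcp_rot: [-0.978, 2.986, 0.0]
ft_force: [0.1, 0.6, -0.1]
width: 0.0004
finger_force: 0.0
```

```bash
cat > st.py <<'E'
from h import *
from scipy.spatial.transform import Rotation as R
np.set_printoptions(precision=4,suppress=True)
o=r.get_obs();M=R.from_rotvec(o["tcp_rot"]).as_matrix()
print(o["clock"],o["eef_pos"],"x",M[:,0],"y",M[:,1])
def to(x,y,z): print("units to",(x,y,z),M.T@(np.array([x,y,z])-o["eef_pos"])/.025)
E
python3 - <<'E'
from st import *
to(.549,.227,.100)
p,d=save("wrist","w2")
for q in r.pinpoint("wrist","pawl_knob")[:2]:print(q,at_z("wrist",q["position"],.103))
E
```

```text
3.6 [0.5476 0.2309 0.225 ] x [-0.8063 -0.5915 -0.0001] y [-0.5915  0.8063  0.0001]
units to (0.549, 0.227, 0.1) [ 0.0466 -0.1582  4.9993]
{'position': [259.6, 240.1], 'conf': 0.87} [0.581  0.1968 0.103 ]
```

View pics/w2.png

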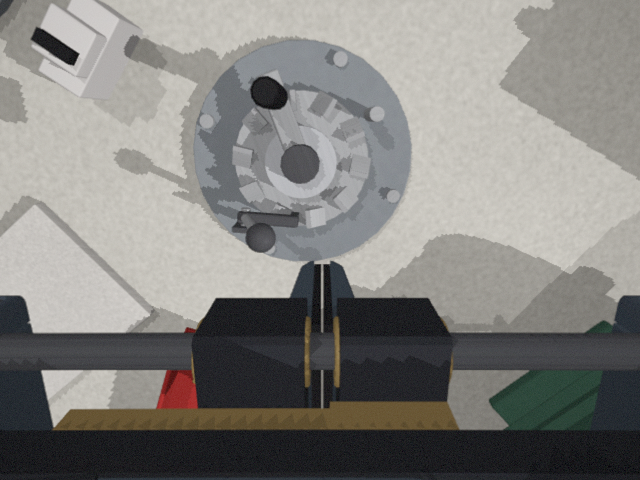

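The ball is at (260,238). The pawl bar runs level in the image, with its nose at (297,218) and hinge at (240,222), so tool y lines up with the swing. Next I descend on the nose side and push along -y.

>>> carry_out(
  plan=[
    {"slide": [-0.2, 0, 1], "angular": [0, 0, 0]},
    {"slide": [0, 0, 1], "angular": [0, 0, 0]},
    {"slide": [0, 0, 1], "angular": [0, 0, 0]},
    {"slide": [0, 0, 1], "angular": [0, 0, 0]},
    {"slide": [0, 0, 1], "angular": [0, 0, 0]},
  ],
)

```text
clock: 4.2
eef_pos: [0.552, 0.2332, 0.099]
tcp_rot: [-0.97, 2.988, 0.0]
ft_force: [0.8, -0.0, -0.5]
width: 0.0005
finger_force: 0.0
```

>>> carry_out(
  plan=[
    {"slide": [0, -0.3, 0], "angular": [0, 0, 0]},
    {"slide": [0, -0.3, 0], "angular": [0, 0, 0]},
    {"slide": [0, -0.3, 0], "angular": [0, 0, 0]},
    {"slide": [0, -0.3, 0], "angular": [0, 0, 0]},
    {"slide": [0, -0.3, 0], "angular": [0, 0, 0]},
  ],
)

```text
clock: 4.7
eef_pos: [0.5753, 0.2021, 0.101]
tcp_rot: [-0.972, 2.986, -0.0]
ft_force: [-0.6, -0.1, 0.9]
width: 0.0004
finger_force: 0.2
```

>>> carry_out(
  plan=[
    {"slide": [0, -0.3, 0], "angular": [0, 0, 0]},
    {"slide": [0, -0.3, 0], "angular": [0, 0, 0]},
    {"slide": [0, -0.3, 0], "angular": [0, 0, 0]},
    {"slide": [0, -0.3, 0], "angular": [0, 0, 0]},
    {"slide": [0, 0, 0], "angular": [0, 0, 0]},
  ],
)

```text
clock: 5.2
eef_pos: [0.5925, 0.1777, 0.0999]
tcp_rot: [-0.973, 2.987, -0.0]
ft_force: [-0.2, -0.8, 0.7]
width: 0.0001
finger_force: 0.0
```

```bash
python3 - <<'E'
from st import *
for c in("scene","wrist"):
    save(c,c+"3")
    for q in r.pinpoint(c,"pawl_knob")[:2]:print(c,q,at_z(c,q["position"],.1))
a=cv2.imread("pics/scene3.png")[205:355,350:550];b=cv2.imread("pics/wrist3.png")
cv2.imwrite("pics/c3.png",np.hstack([cv2.resize(a,(400,300)),cv2.resize(b,(400,300))]))
E
```

```text
5.2 [0.5925 0.1777 0.0999] x [-0.8083 -0.5888 -0.0001] y [-0.5888  0.8083 -0.0001]
scene {'position': [427.0, 294.9], 'conf': 0.71} [0.6063 0.1517 0.1   ]
wrist {'position': [247.5, 294.6], 'conf': 0.94} [0.6074 0.1484 0.1   ]
```

View pics/c3.png

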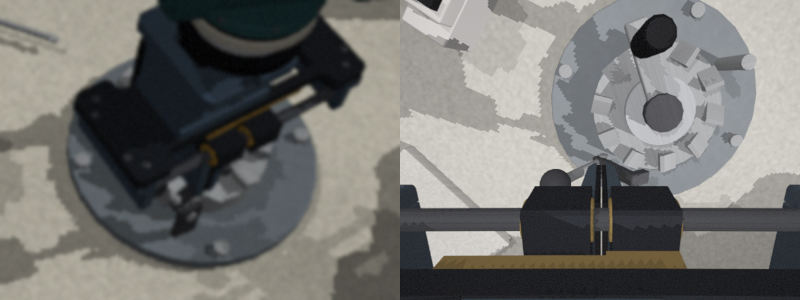

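The ball is at about (0.607, 0.150), 56 mm from where it started, which matches fully lifted. I'll back off, rise, open the jaw, and check that it stays up.

>>> carry_out(
  plan=[
    {"slide": [0, 0.5, 0], "angular": [0, 0, 0]},
    {"slide": [0, 0, -1], "angular": [0, 0, 0]},
    {"slide": [0, 0, -1], "angular": [0, 0, 0]},
    {"slide": [0.5, 0, -1], "angular": [0, 0, 0]},
    {"slide": [1, 0, 0], "angular": [0, 0, 0]},
  ],
)

```text
clock: 5.9
eef_pos: [0.5559, 0.168, 0.1782]
tcp_rot: [-0.974, 2.981, -0.0]
ft_force: [0.1, -0.1, 0.1]
width: 0.0006
finger_force: 0.0
```

>>> carry_out(
  plan=[
    {"slide": [1, 0, 0], "angular": [0, 0, 0]},
    {"slide": [1, 0, 0], "angular": [0, 0, 0]},
    {"slide": [0, 0, 0], "angular": [0, 0, 0]},
    {"slide": [0, 0, 0], "angular": [0, 0, 0]},
  ],
  jaw=0.55,
)

```text
clock: 6.3
eef_pos: [0.5137, 0.1375, 0.1752]
tcp_rot: [-0.974, 2.986, 0.0]
ft_force: [0.4, 0.4, 0.9]
width: 0.0298
finger_force: 0.0
```

```bash
python3 - <<'E'
from st import *
to(.4925,.1445,.088)
for c in("top","scene","wrist"):
    save(c,c+"4")
    for n,z in(("pawl_knob",.097),("crank_handle",.0825)):
        for q in r.pinpoint(c,n)[:2]:print(c,n,q,at_z(c,q["position"],z))
E
```

```text
6.3 [0.5137 0.1375 0.1752] x [-0.8079 -0.5893 -0.0006] y [-0.5893  0.8079 -0.0002]
units to (0.4925, 0.1445, 0.088) [0.5223 0.728  3.488 ]
top pawl_knob {'position': [228.0, 207.1], 'conf': 0.68} [0.6086 0.1509 0.097 ]
scene crank_handle {'position': [421.6, 237.9], 'conf': 0.59} [0.495  0.1433 0.0825]
wrist pawl_knob {'position': [257.1, 367.0], 'conf': 0.73} [0.6085 0.1498 0.097 ]
wrist crank_handle {'position': [351.7, 222.2], 'conf': 0.61} [0.4921 0.1435 0.0825]
```

View pics/wrist4.png

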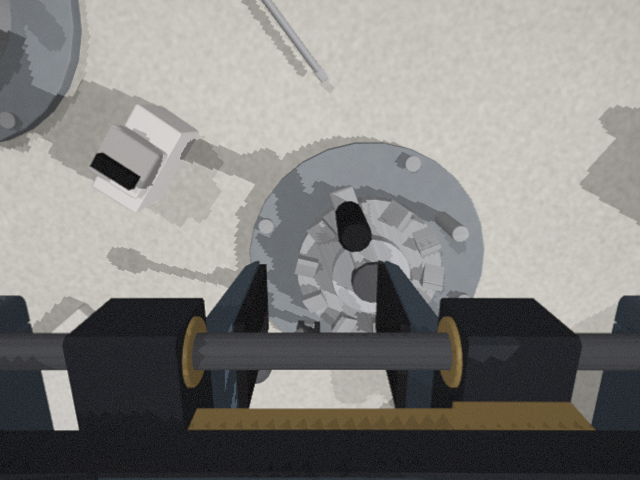

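The ball stayed lifted at (0.6085, 0.150), and the handle is at (0.493, 0.144), image (352,225). Now I'll take hold of the handle.

>>> carry_out(
  plan=[
    {"slide": [0.5, 0.7, 0], "angular": [0, 0, 0]},
    {"slide": [0, 0, 0.8], "angular": [0, 0, 0]},
    {"slide": [0, 0, 0.9], "angular": [0, 0, 0]},
    {"slide": [0, 0, 0.9], "angular": [0, 0, 0]},
    {"slide": [0, 0, 0.8], "angular": [0, 0, 0]},
  ],
)

```text
clock: 7.25
eef_pos: [0.4934, 0.1437, 0.089]
tcp_rot: [0.974, -2.987, -0.0]
ft_force: [0.9, -0.5, 1.0]
width: 0.05
finger_force: 0.0
```

>>> carry_out(
  plan=[
    {"slide": [0, 0, 0], "angular": [0, 0, 0]},
    {"slide": [0, 0, 0], "angular": [0, 0, 0]},
    {"slide": [0, 0, 0], "angular": [0, 0, 0]},
    {"slide": [0, 0, 0], "angular": [0, 0, 0]},
    {"slide": [0, 0, 0], "angular": [0, 0, 0]},
  ],
  jaw=0,
  grip_force=6,
)

```text
clock: 7.75
eef_pos: [0.4942, 0.1439, 0.0909]
tcp_rot: [-0.973, 2.985, -0.0]
ft_force: [-1.0, 2.2, 5.8]
width: 0.0198
finger_force: 6.0
```

```bash
python3 - <<'E'
from st import *
print(o["width"],o["finger_force"],o["ft_force"])
p=o["eef_pos"];A=np.array([.521,.192]);v=p[:2]-A;print(np.hypot(*v),np.degrees(np.arctan2(v[1],v[0])))
# per-row slide for arc: rows of 6 deg cw about A, tool turning along (+z tool)
def Rz(t):return np.array([[np.cos(t),-np.sin(t)],[np.sin(t),np.cos(t)]])
t=np.radians(-6);n=A+Rz(t)@v;print("row",M[:2,:2].T@(n-p[:2])/.025)
E
```

```text
7.75 [0.4942 0.1439 0.0909] x [-0.8079 -0.5893 -0.0016] y [-0.5893  0.8079 -0.0006]
0.019789197115043698 6.001328939964878 [-0.9839  2.1722  5.7687]
0.055070597617655 -119.15105989827697
row [0.0854 0.2142]
```

>>> carry_out(
  plan=[
    {"slide": [0.085, 0.214, 0], "angular": [0, 0, 1]},
    {"slide": [0.085, 0.214, 0], "angular": [0, 0, 1]},
    {"slide": [0.085, 0.214, 0], "angular": [0, 0, 1]},
    {"slide": [0.085, 0.214, 0], "angular": [0, 0, 1]},
    {"slide": [0.085, 0.214, 0], "angular": [0, 0, 1]},
  ],
)

```text
clock: 8.25
eef_pos: [0.4746, 0.1642, 0.091]
tcp_rot: [-0.16, 3.134, 0.001]
ft_force: [6.5, 3.2, -1.5]
width: 0.0198
finger_force: 6.0
```

>>> carry_out(
  plan=[
    {"slide": [0.085, 0.214, 0], "angular": [0, 0, 1]},
    {"slide": [0.085, 0.214, 0], "angular": [0, 0, 1]},
    {"slide": [0.085, 0.214, 0], "angular": [0, 0, 1]},
    {"slide": [0.085, 0.214, 0], "angular": [0, 0, 1]},
    {"slide": [0, 0, 0], "angular": [0, 0, 0]},
  ],
)

```text
clock: 8.75
eef_pos: [0.4676, 0.1862, 0.091]
tcp_rot: [0.493, 3.099, 0.003]
ft_force: [8.6, 1.3, -1.4]
width: 0.0202
finger_force: 6.0
```

```bash
cat > ang.py <<'E'
from st import *
print(o["width"],o["ft_force"],o["finger_force"])
A=np.array([.521,.192]);v=o["eef_pos"][:2]-A;print(np.hypot(*v),np.degrees(np.arctan2(v[1],v[0]))%360)
E
python3 ang.py
```

```text
8.75 [0.4676 0.1862 0.091 ] x [-0.9506  0.3103 -0.0037] y [0.3103 0.9506 0.0025]
0.020163041727343112 [ 8.565   1.3344 -1.3967] 6.000991269538645
0.05368320131765745 186.2553643501441
```

>>> carry_out(
  plan=[
    {"slide": [-0.02, 0.11, 0], "angular": [0, 0, 0.5]},
    {"slide": [0.02, 0.11, 0], "angular": [0, 0, 0.5]},
    {"slide": [0.02, 0.11, 0], "angular": [0, 0, 0.5]},
    {"slide": [0, 0, 0], "angular": [0, 0, 0]},
  ],
)

```text
clock: 9.15
eef_pos: [0.4681, 0.1934, 0.0905]
tcp_rot: [-0.733, -3.054, 0.0]
ft_force: [-5.8, 0.1, 7.2]
width: 0.0201
finger_force: 6.0
```

>>> carry_out(
  plan=[
    {"slide": [0.02, 0.07, 0], "angular": [0, 0, 0.3]},
    {"slide": [0.02, 0.07, 0], "angular": [0, 0, 0.3]},
    {"slide": [0, 0, 0], "angular": [0, 0, 0]},
  ],
)

```text
clock: 9.45
eef_pos: [0.4685, 0.1968, 0.0904]
tcp_rot: [-0.828, -3.03, 0.001]
ft_force: [-6.3, 1.5, 7.6]
width: 0.0199
finger_force: 6.0
```

```bash
python3 ang.py
```

```text
9.45 [0.4685 0.1968 0.0904] x [-0.8611  0.5084  0.0008] y [ 0.5084  0.8611 -0.0007]
0.0198967520351154 [-6.3381  1.4935  7.5643] 6.001686569143203
0.052759809344931984 174.80192318269485
```

>>> carry_out(
  plan=[
    {"slide": [0.03, 0.07, 0], "angular": [0, 0, 0.3]},
    {"slide": [0.03, 0.07, 0], "angular": [0, 0, 0.3]},
    {"slide": [0, 0, 0], "angular": [0, 0, 0]},
  ],
)

```text
clock: 9.75
eef_pos: [0.4691, 0.1996, 0.0902]
tcp_rot: [-0.921, -3.003, 0.003]
ft_force: [-3.0, -13.2, 7.3]
width: 0.0219
finger_force: 6.0
```

>>> carry_out(
  plan=[
    {"slide": [0.04, 0.07, 0], "angular": [0, 0, 0]},
    {"slide": [0.04, 0.07, 0], "angular": [0, 0, 0]},
    {"slide": [0, 0, 0], "angular": [0, 0, 0]},
  ],
)

```text
clock: 10.05
eef_pos: [0.4694, 0.2034, 0.09]
tcp_rot: [-0.919, -3.004, 0.004]
ft_force: [-0.8, -14.6, 1.9]
width: 0.0276
finger_force: 6.0
```

```bash
python3 ang.py; python3 - <<'E'
from st import *
save("wrist","w5")
E
```

```text
10.05 [0.4694 0.2034 0.09  ] x [-0.8287  0.5597 -0.0002] y [ 0.5597  0.8287 -0.0023]
0.02764178071084002 [ -0.7805 -14.565    1.863 ] 6.002739034302067
0.05289032591985702 167.55547925879617
10.05 [0.4694 0.2034 0.09  ] x [-0.8287  0.5597 -0.0002] y [ 0.5597  0.8287 -0.0023]
```

View pics/w5.png

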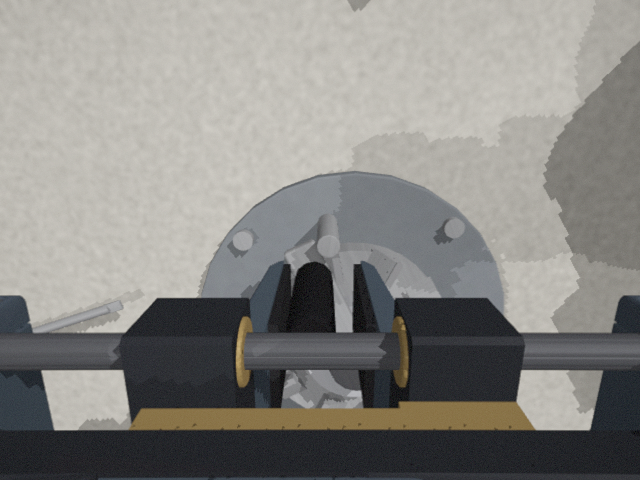

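The arm has met the post, visible at (328,235): the wheel stopped with a tangential force of about 14 N and the fingers were forced apart. I'll open and lift away.

>>> carry_out(
  plan=[
    {"slide": [0, 0, 0], "angular": [0, 0, 0]},
    {"slide": [0, 0, 0], "angular": [0, 0, 0]},
    {"slide": [0, 0, 0], "angular": [0, 0, 0]},
    {"slide": [0, 0, 0], "angular": [0, 0, 0]},
  ],
  jaw=0.6,
)

```text
clock: 10.5
eef_pos: [0.4699, 0.2046, 0.0901]
tcp_rot: [0.921, 3.003, 0.0]
ft_force: [-0.9, 0.4, 0.1]
width: 0.0541
finger_force: 0.0
```

>>> carry_out(
  plan=[
    {"slide": [0, 0, -0.6], "angular": [0, 0, 0]},
    {"slide": [0, 0, -1], "angular": [0, 0, 0]},
    {"slide": [0, 0, -1], "angular": [0, 0, 0]},
    {"slide": [0, 0, -1], "angular": [0, 0, 0]},
    {"slide": [0, 0, -1], "angular": [0, 0, 0]},
  ],
)

```text
clock: 11.0
eef_pos: [0.4698, 0.2045, 0.2071]
tcp_rot: [0.921, 3.003, 0.001]
ft_force: [0.2, -0.6, -0.5]
width: 0.0545
finger_force: 0.0
```

>>> carry_out(
  plan=[
    {"slide": [0, 1, -0.5], "angular": [0, 0, 0]},
    {"slide": [0, 1, 0], "angular": [0, 0, 0]},
    {"slide": [0, 1, 0], "angular": [0, 0, 0]},
    {"slide": [0, 1, 0], "angular": [0, 0, 0]},
    {"slide": [0, 1, 0], "angular": [0, 0, 0]},
  ],
)

```text
clock: 11.5
eef_pos: [0.5404, 0.309, 0.2187]
tcp_rot: [0.921, 3.003, 0.001]
ft_force: [-0.6, 0.3, 0.6]
width: 0.0547
finger_force: 0.0
```

```bash
python3 - <<'E'
from st import *
for c in("scene","wrist","top"):
    save(c,c+"6")
    for n,z in(("pawl_knob",.097),("crank_handle",.0825)):
        for q in r.pinpoint(c,n)[:2]:print(c,n,q,at_z(c,q["position"],z))
a=cv2.imread("pics/scene6.png")[205:355,350:550];b=cv2.imread("pics/wrist6.png")
cv2.imwrite("pics/c6.png",np.vstack([cv2.resize(a,(400,300)),cv2.resize(b,(400,300))]))
E
```

```text
11.5 [0.5404 0.309  0.2187] x [-0.8282  0.5604 -0.0003] y [0.5604 0.8282 0.0006]
scene pawl_knob {'position': [425.6, 293.6], 'conf': 0.81} [0.6026 0.1501 0.097 ]
scene crank_handle {'position': [460.4, 230.0], 'conf': 0.89} [0.4726 0.203  0.0825]
wrist crank_handle {'position': [150.4, 228.6], 'conf': 0.83} [0.4684 0.198  0.0825]
top pawl_knob {'position': [230.3, 209.4], 'conf': 0.72} [0.6048 0.1473 0.097 ]
top crank_handle {'position': [199.0, 294.5], 'conf': 0.97} [0.4675 0.2029 0.0825]
```

View pics/c6.png

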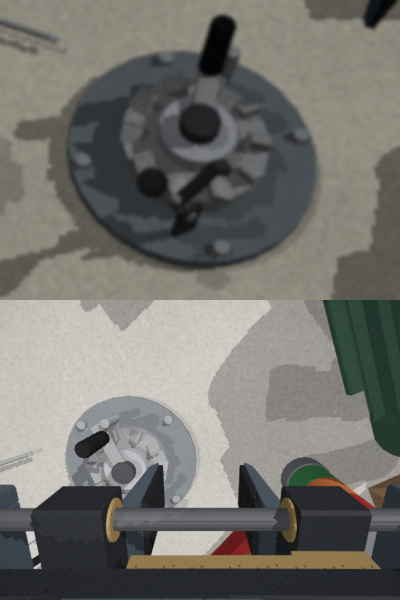

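The pawl is still up, with the ball at (152,182) in the crop. The crank arm sits against the post beside the handle at (217,45), and the gripper is clear. Handing in.

```bash
python3 -c "from cell import r; print(r.sign_off())"
```

```text
the job is handed in; nothing more can be done
None
```

Job handed in at about 11.5 s: I swung the pawl over first and it stayed up, then turned the crank clockwise until the arm met the stop post, and left the gripper open and clear of everything.

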